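# Turn over bin lids and reject any without a latch boss

## Task

Check the three yellow metal bin lids: first turn every lid over, so that all three lie flat on the counter together with their undersides up, and see which lack the black latch boss inside. Only then lay any lid without a boss flat in the red reject tray, leaving the good lids underside up on the counter. Do not drop or throw the lids, and leave the other things on the counter where they are.

Things in the scene. Friction and masses are not known exactly. Their poses are not given: they have to be found in the camera images.
- lid_1: yellow hollow cast-metal bin lid, 120 (x) x 50 (y) x 30 mm (z), 0.15-0.27 kg; all look alike from above. Origin at the block's centre, 15 mm above the counter when flat, either way up. +z points out of its closed flat top: z up = underside hidden, z down = turned over. Underside: open hollow 112 x 42 mm, 25 deep, walls 4. At the -x end a flat tab 30 mm wide, level with the top, reaches x = -69 mm
- lid_2: yellow hollow cast-metal bin lid, 120 (x) x 50 (y) x 30 mm (z), 0.15-0.27 kg; all look alike from above. Origin at the block's centre, 15 mm above the counter when flat, either way up. +z points out of its closed flat top: z up = underside hidden, z down = turned over. Underside: open hollow 112 x 42 mm, 25 deep, walls 4. At the -x end a flat tab 30 mm wide, level with the top, reaches x = -69 mm
- lid_3: yellow hollow cast-metal bin lid, 120 (x) x 50 (y) x 30 mm (z), 0.15-0.27 kg; all look alike from above. Origin at the block's centre, 15 mm above the counter when flat, either way up. +z points out of its closed flat top: z up = underside hidden, z down = turned over. Underside: open hollow 112 x 42 mm, 25 deep, walls 4. At the -x end a flat tab 30 mm wide, level with the top, reaches x = -69 mm
- lid_1_pins (a point): midpoint between this lid's two stub pins, at x = +48 mm, y = z = 0 from the lid's origin, axes as the lid. The pins are half-balls of 7 mm radius on the two long sides (centred at y = +/-25 mm, 64 mm over both). Lifted by both pins with a light pinch (5 N) the lid swings about them and hangs nearly straight, tab end down; a firm pinch (15 N) stops it swinging
- lid_1_spot (a point): where this lid's latch boss belongs (or is missing), on the hollow's bottom at x = -30, y = 0, z = +10 mm from the lid's origin. Boss: black, round, 22 mm across. Lid turned over on the counter: boss tip 21 mm above the counter, bare bottom 5 mm, rim 30 mm. Only looking at or feeling the underside tells which lids lack it
- lid_2_pins (a point): midpoint between this lid's two stub pins, at x = +48 mm, y = z = 0 from the lid's origin, axes as the lid. The pins are half-balls of 7 mm radius on the two long sides (centred at y = +/-25 mm, 64 mm over both). Lifted by both pins with a light pinch (5 N) the lid swings about them and hangs nearly straight, tab end down; a firm pinch (15 N) stops it swinging
- lid_2_spot (a point): where this lid's latch boss belongs (or is missing), on the hollow's bottom at x = -30, y = 0, z = +10 mm from the lid's origin. Boss: black, round, 22 mm across. Lid turned over on the counter: boss tip 21 mm above the counter, bare bottom 5 mm, rim 30 mm. Only looking at or feeling the underside tells which lids lack it
- lid_3_pins (a point): midpoint between this lid's two stub pins, at x = +48 mm, y = z = 0 from the lid's origin, axes as the lid. The pins are half-balls of 7 mm radius on the two long sides (centred at y = +/-25 mm, 64 mm over both). Lifted by both pins with a light pinch (5 N) the lid swings about them and hangs nearly straight, tab end down; a firm pinch (15 N) stops it swinging
- lid_3_spot (a point): where this lid's latch boss belongs (or is missing), on the hollow's bottom at x = -30, y = 0, z = +10 mm from the lid's origin. Boss: black, round, 22 mm across. Lid turned over on the counter: boss tip 21 mm above the counter, bare bottom 5 mm, rim 30 mm. Only looking at or feeling the underside tells which lids lack it
- reject_tray: red open tray fixed to the counter, 200 (x) x 152 (y) x 45 mm high, walls and floor 6 mm thick; origin at the centre of its underside, on the counter
- developer: bystander, to be left alone: white bottle with red label, 60 mm across, 190 mm high, standing; origin at the centre of its underside
- spray_can: bystander, to be left alone: black can, 48 mm across, 170 mm high, standing; origin at the centre of its underside
- tint_bowl: bystander, to be left alone: green mixing bowl, 110 mm across, 55 mm high; origin at the centre of its underside
- tube_box_a: bystander, to be left alone: red carton 35 x 150 x 32 mm lying flat; origin at the centre of its underside
- tube_box_b: bystander, to be left alone: whitish carton 35 x 140 x 32 mm lying flat; origin at the centre of its underside
- tint_brush: bystander, to be left alone: tint brush lying flat, 200 mm long along its x, origin under its middle
- cotton_jar: bystander, to be left alone: glass jar with metal cap, 80 mm across, 100 mm high; origin at the centre of its underside
There are look-alikes about, which are no part of the job. Leave any blue or purple look-alike of the lid_2 alone.

How it is judged (in metres and radians):
On the way:
1. all three lids lie flat on the counter with their undersides up, at the same time (angle between each of lid_1, lid_2, lid_3's own z axis and vertical above 3 rad and height (world z) of lid_1 between 0.01 and 0.0185 m and height (world z) of lid_2 between 0.01 and 0.0185 m and height (world z) of lid_3 between 0.01 and 0.0185 m), for 0.2 s.
At the end, for the whole second after the job is handed in: Lids with a boss: at rest on the counter, underside up, within 8 degrees of flat, centre 10 to 18.5 mm high. Lid without: at rest in the reject tray, either way up, centre within 94 mm (tray x) and 70 mm (tray y) of the tray centre and 10 to 30 mm above its underside (angle between each of lid_1, lid_3's own z axis and vertical above 3 rad and height (world z) of lid_1 between 0.01 and 0.0185 m and linear speed of each of lid_1, lid_3, lid_2 below 0.03 m/s and height (world z) of lid_3 between 0.01 and 0.0185 m and x of lid_2 in the frame of reject_tray between -0.094 and 0.094 m and y of lid_2 in the frame of reject_tray between -0.07 and 0.07 m and z of lid_2 in the frame of reject_tray between 0.01 and 0.03 m); the robot touches nothing.
It fails at once if a lid is dropped or thrown (moves faster than 1.2 m/s) (linear speed of any of lid_1, lid_2, lid_3 above 1.2 m/s).
It fails at once if a bystander is moved more than 30 mm (distance of any of developer, spray_can, tint_bowl, tube_box_a, tube_box_b, tint_brush, cotton_jar from where it was at the start of the episode above 0.03 m).
It also fails if it takes over 72 s, if anything falls off the work surface, if the arm or the gripper's body presses on something with over 40 N, if the wrist force passes 120 N, or if a joint passes its speed limit or range.

## Robot

A 6-joint arm with a two-finger parallel gripper is mounted at the origin on the work surface. World frame = base frame: x ahead of the robot, y to its left, z up, the work surface at z = 0. Lengths are in m, angles in degrees, forces in N, time in s.
With the tool pointing down it reaches from about 0.4 to 0.825 m from the base axis. Payload 7 kg.
Tool frame: the origin (TCP) lies midway between the tips of the shut fingers; the grasp point (between the pads) lies 19 mm behind it; z points along the fingers, y is the line along which they close (so a half turn about z gives the same grasp; the last joint's range is limited). The gripper opens to 88 mm and grips with 3 to 60 N. Pads are 19 mm wide; open, the fingers measure 130 mm over their backs; the gripper's body (78 mm by 193 mm) begins 47 mm behind the grasp point.
Start: joints at [84.173, 20.546, 0.682, 0, -70.136, -16.507], TCP at [0.257, 0.624, 0.188] pointing down, gripper open.
Joint ranges: [-176.03, 176.03], [-82.01, 121.73], [-58.28, 71.71], [-173.87, 95.51], [-174.79, -0.11], [-173.66, 173.66]. Speed limits (degrees/s): [136.94, 136.94, 172.46, 180, 180, 180].

## Interface

Orientations are given as [roll, pitch, yaw] about the fixed x, y, z axes, in that order (R = Rz(yaw) Ry(pitch) Rx(roll)).
In Python, from plant import r, eyes, workorder gives the robot as it stands.
- The arm moves only by the tool step_arm, never from a script. Its argument "plan" is a list of rows, each a list of 5 numbers: the shift along the tool's x, y, z each as a share of 25 cm, from -1 to 1, then the turn about the tool's z as a share of 60 degrees, from -1 to 1, then the finger opening in mm, from 0 to 87.6. In form: [[x, y, z, turn, jaw], ...]. A call has 1 to 12 rows; each row is the pose to reach, as a shift and turn from the pose commanded when the call began, along the tool's axes at that moment; what a row does not reach only later rows make up. A row lasts 1/12 s, in which the tool goes at most 41.7 mm and 7.16 degrees, less where a joint would pass 70% of its speed; a pose out of reach is approached as far as the arm can. A call with a number of a shift or a turn outside -1 to 1 is refused whole. A call with a gripper value outside its range is refused whole. The fingers move at their own pace and stop on an object; "newtons" is the grip in N (left out, the last holds). Time passes only in rows, so rows that repeat a pose let the fingers close. It gives the time, the measured TCP pose, the force, the opening and the grip force at its end, in the units of the state.
- r.get_state(): the state, without advancing time (a new reading comes with each control period).
- eyes.capture(name): name is "scene" or "side" or "wrist"; returns the picture (384x512x3 uint8, red, green, blue); there is no depth.
- eyes.camera_model(name): a dict with "fov_y" (degrees; the focal length in pixels is half the picture's height over the tangent of half this angle, whatever the lens; pixels are square), "cx", "cy" (the principal point, pixels), "world_to_cam" (4x4, takes a point from world to camera coordinates); the wrist camera has in their place "hand_eye" (4x4, takes a point from camera to tool coordinates, whose origin is the TCP and whose axes are the flange's). Camera axes: x right, y up, looking along -z (the intrinsics and any distortion apply to the point x, -y, -z); pixel columns grow to the right and rows downward; lengths in m; the calibration is good to about 2 mm. A picture is of the moment at which its call begins: read the wrist's pose just before it. camera_model takes no time and is no camera call.
- workorder.close_job(): hands the job in; it is judged then, once.
The state is a dict: "time_s": time; "joints": joint angles; "qd": joint speeds; "joint_torque": joint torques, N m; "tcp_pos": TCP position; "eef_rot": TCP orientation; "contact_force": force on the tool from outside, world axes, zero at the start; "moment": the same for the moment, N m; "gripper_width": finger opening in m; "gripper_force": force on a finger pad.
Only numpy, scipy, OpenCV 4.12 (cv2) and the standard library are available. Lean on these libraries where they do the work, as an engineer would, in place of code of your own. Each camera call takes 0.05 s, during which the arm holds its last target. There are 200 camera calls.

## Working session

There is one attempt and no reset: what is moved stays moved. The work goes in short steps, Python scripts to look and compute and a tool call to move; the robot and the scene stay as the last step left them, time stands still between calls to the robot, and variables do not carry over. Pictures are saved under pics/ and viewed, at most 10 in all, crops included, and the job is handed in when it is done.

Besides the shell and the picture viewer there is one more tool, called by a JSON object that holds its "method" and its "body". step_arm: Moves the arm, as the interface text tells. Its arguments: {"type":"object","properties":{"plan":{"type":"array"},"newtons":{"type":"number"}},"required":["plan"]}

```bash
ls; mkdir -p pics
python3 - <<'E'
from plant import r, eyes, workorder
import cv2,numpy as np
s=r.get_state();print(s)
for n in ("scene","side","wrist"):
    im=eyes.capture(n);m=eyes.camera_model(n);print(n,m)
    cv2.imwrite(f"pics/{n}0.png",im[:,:,::-1])
a=[cv2.imread(f"pics/{n}0.png") for n in("scene","side")]
cv2.imwrite("pics/both0.png",np.vstack(a)[:, :])
E
```

```text
pics
{'time_s': 0.0, 'joints': array([ 8.41738048e+01,  2.05913360e+01,  6.32697935e-01, -2.07285725e-02,
       -7.01365695e+01, -1.65088859e+01]), 'qd': array([ 0.07670538, -0.06338181, -0.07505587,  0.00824958,  0.10688632,
       -0.07579727]), 'joint_torque': array([ 4.19389371e-04, -5.82715809e+01,  2.93070495e+01,  6.99703753e+00,
        6.97188894e-03, -1.59509377e-04]), 'tcp_pos': array([0.25630774, 0.62382748, 0.18731379]), 'eef_rot': array([ 1.79903180e+02, -8.37449573e-03, -2.23421333e+01]), 'contact_force': array([ 0.16707279, -0.65339006, -0.45035993]), 'moment': array([0.00674527, 0.03679963, 0.04476016]), 'gripper_force': 0.0, 'gripper_width': 0.08758427951901056}
scene {'fov_y': 47.922574991757976, 'cx': 257.9220179781154, 'cy': 194.26610829857128, 'world_to_cam': array([[-0.04031432,  0.99911589,  0.01192465, -0.02933297],
       [-0.85094291, -0.04058586,  0.52368784,  0.47679478],
       [ 0.52370882,  0.01096493,  0.85182677, -1.48309567],
       [ 0.        ,  0.        ,  0.        ,  1.        ]])}
side {'fov_y': 45.92413726366782, 'cx': 260.1917018390083, 'cy': 196.1002696455954, 'world_to_cam': array([[ 0.89875767, -0.43843841,  0.00253282, -0.49134056],
       [ 0.21915429,  0.45423416,  0.86350606, -0.16930213],
       [-0.37974471, -0.77552762,  0.5043321 , -1.0039181 ],
       [ 0.        ,  0.        ,  0.        ,  1.        ]])}
wrist {'fov_y': 71.623505726333, 'cx': 260.89331908973617, 'cy': 187.03689204925553, 'hand_eye': array([[ 4.10878303e-04,  9.50851933e-01,  3.09645656e-01,
         8.34723160e-02],
       [ 9.99999656e-01, -6.13952140e-04,  5.58378310e-04,
        -8.60819240e-05],
       [ 7.21042708e-04,  3.09645319e-01, -9.50851858e-01,
        -1.96303623e-01],
       [ 0.00000000e+00,  0.00000000e+00,  0.00000000e+00,
         1.00000000e+00]])}
```

View pics/scene0.png

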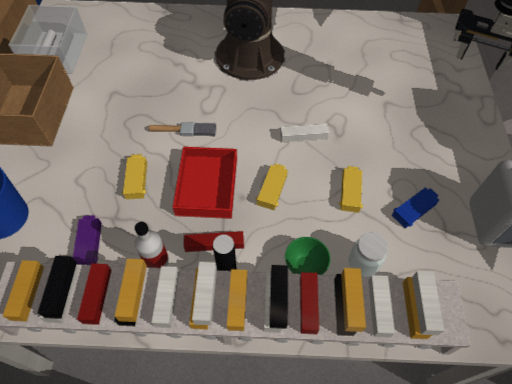

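View pics/side0.png

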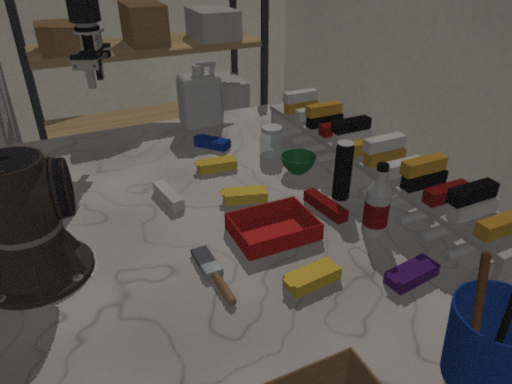

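The lids show in scene at about (135,177), (272,187) and (352,188), and the tray at (207,182). The purple and blue look-alikes are at (88,240) and (416,207). Next I fit lid poses by silhouette in both cameras.

```bash
cat > h.py <<'E'
import cv2,numpy as np
from scipy.optimize import minimize
from scipy.spatial.transform import Rotation as Ro
from plant import r, eyes, workorder
def cam(n,st=None):
    m=eyes.camera_model(n); f=192/np.tan(np.radians(m["fov_y"]/2))
    if n=="wrist":
        T=np.eye(4);T[:3,:3]=Ro.from_euler("xyz",st["eef_rot"],degrees=True).as_matrix();T[:3,3]=st["tcp_pos"]
        W=np.linalg.inv(T@m["hand_eye"])
    else: W=m["world_to_cam"]
    return f,m["cx"],m["cy"],W
def proj(c,P):
    f,cx,cy,W=c; q=np.asarray(P)@W[:3,:3].T+W[:3,3]
    return np.c_[cx+f*q[:,0]/-q[:,2], cy-f*q[:,1]/-q[:,2]]
def ray(c,uv,z):
    f,cx,cy,W=c; d=np.array([(uv[0]-cx)/f,-(uv[1]-cy)/f,-1]); R=W[:3,:3]
    o=-R.T@W[:3,3]; d=R.T@d; return o+d*(z-o[2])/d[2]
def box(a,b): return np.array([[x,y,z] for x in(a[0],b[0]) for y in(a[1],b[1]) for z in(a[2],b[2])])
PH=np.linspace(0,2*np.pi,9)
def parts():
    L=[box([-.06,-.025,-.015],[.06,.025,.015]),box([-.069,-.015,.01],[-.06,.015,.015])]
    for s in(1,-1): L.append(np.vstack([[[.048+.007*np.cos(t)*k,s*(.025+.007*h),.007*np.sin(t)*k] for t in PH] for k,h in((1,0),(.7,.7),(.1,1))]))
    return L
PT=parts()
def sil(c,x,y,yaw,z=.015,flip=False):
    R=Ro.from_euler("z",yaw,degrees=True)
    if flip: R=R*Ro.from_euler("x",180,degrees=True)
    S=4; m=np.zeros((384*S,512*S),np.uint8)
    for p in PT:
        q=proj(c,R.apply(p)+[x,y,z]); cv2.fillConvexPoly(m,cv2.convexHull(np.round((q+.5)*S).astype(np.int32)),255)
    return cv2.resize(m,(512,384),interpolation=cv2.INTER_AREA)/255.
def yellow(im):
    h=cv2.cvtColor(im,cv2.COLOR_RGB2HSV); return cv2.inRange(h,(20,120,60),(35,255,255))/255.
def fit(cs,ims,x,y,yaw,z=.015,flip=False):
    ms=[]
    for c,im in zip(cs,ims):
        near=cv2.dilate(sil(c,x,y,yaw,z,flip),np.ones((25,25))); ms.append(yellow(im)*(near>0))
    g=lambda p:sum(np.abs(sil(c,*p,z,flip)-m).sum()/m.sum() for c,m in zip(cs,ms))
    k=minimize(g,[x,y,yaw],method="Nelder-Mead",options=dict(initial_simplex=[[x,y,yaw],[x+.01,y,yaw],[x,y+.01,yaw],[x,y,yaw+8]],xatol=1e-4,fatol=1e-4,maxiter=150))
    return k.x,k.fun
def go(*T,state=None):
    """rows to world targets (x,y,z,yaw,jaw)"""
    s=state or r.get_state(); p=s["tcp_pos"]; R=Ro.from_euler("xyz",s["eef_rot"],degrees=True)
    out=[]
    for x,y,z,w,j in T:
        d=R.inv().apply(np.array([x,y,z])-p)/.25; t=-((w-s["eef_rot"][2]+180)%360-180)/60
        out.append([*np.round(d,3).tolist(),round(t,3),j])
    for o in out: print(o)
E
python3 - <<'E'
from h import *
ns=("scene","side");cs=[cam(n) for n in ns];ims=[cv2.imread(f"pics/{n}0.png")[:,:,::-1].copy() for n in ns]
for uv,a in(((135,177),0),((272,187),-25),((352,188),0)):
    p=ray(cs[0],uv,.02)
    for h in(0,180):
        print(uv,h,fit(cs,ims,p[0],p[1],a+h))
hs=cv2.cvtColor(ims[0],cv2.COLOR_RGB2HSV)
red=(cv2.inRange(hs,(0,150,60),(8,255,255))|cv2.inRange(hs,(172,150,60),(180,255,255)))
for uv in((182,148),(238,152),(235,215),(175,212)): print("tray rim",ray(cs[0],uv,.045))
for n,uv,z in(("bottle",(143,228),.19),("can",(224,242),.17),("bowl",(307,258),.055),("jar",(371,248),.1),("boxA",(214,241),.03),("boxB",(305,132),.03),("brush",(180,129),.01)): print(n,ray(cs[0],uv,z))
cv2.imwrite("pics/crop0.png",cv2.resize(cv2.imread("pics/scene0.png")[140:220,110:380],None,fx=2.9,fy=2.9,interpolation=cv2.INTER_CUBIC))
E
```

```text
(135, 177) 0 (array([ 0.52791202, -0.29030394,  6.64582599]), np.float64(0.11180737459780547))
(135, 177) 180 (array([  0.52650161,  -0.29061473, 185.72150024]), np.float64(0.15520097940999683))
(272, 187) 0 (array([  0.54043044,   0.08940361, -15.76746128]), np.float64(0.17269700600760854))
(272, 187) 180 (array([5.38591839e-01, 9.05883032e-02, 1.63886120e+02]), np.float64(0.21202962011259888))
(352, 188) 0 (array([ 0.5400558 ,  0.30581395, -6.71012313]), np.float64(0.1764606088892355))
(352, 188) 180 (array([  0.53912177,   0.30626931, 173.66375704]), np.float64(0.2331388690893988))
tray rim [ 0.44312012 -0.16692277  0.045     ]
tray rim [ 0.44937221 -0.00887018  0.045     ]
tray rim [ 0.65045095 -0.00356775  0.045     ]
tray rim [ 0.64890724 -0.15759178  0.045     ]
bottle [ 0.77054539 -0.1866959   0.19      ]
can [ 0.78593589 -0.01379586  0.17      ]
bowl [0.76492339 0.1771001  0.055     ]
jar [0.75275563 0.32055592 0.1       ]
boxA [ 0.7187664  -0.05206462  0.03      ]
boxB [0.35507085 0.18179886 0.03      ]
brush [ 0.34553314 -0.1907255   0.01      ]
```

View pics/crop0.png

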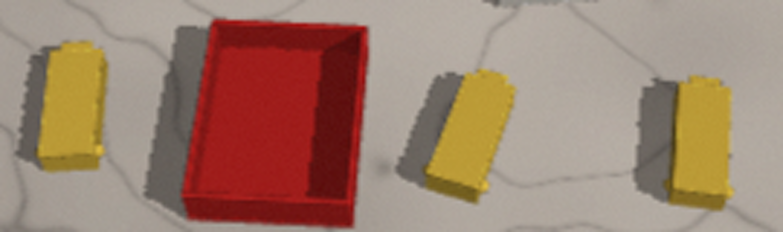

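```bash
python3 -c "
from h import *
go((.42,.46,.187,-12,80),(.588,.30,.13,-6.7,80))"
```

```text
[0.855, 0.358, 0.003, np.float64(-0.172), 80]
[1.719, 0.694, 0.231, np.float64(-0.261), 80]
```

{"method": "step_arm", "body": {"plan": [[0.86, 0.36, 0, -0.26, 80], [0.86, 0.36, 0, -0.26, 80], [0.86, 0.36, 0, -0.26, 80], [0.86, 0.36, 0, -0.26, 80], [0.86, 0.36, 0, -0.26, 80], [0.86, 0.36, 0, -0.26, 80]]}}

```text
time_s: 0.65
tcp_pos: [0.423, 0.4564, 0.1882]
eef_rot: [180.0, 0.0, -6.8]
contact_force: [-0.1, 0.0, 0.3]
gripper_width: 0.0801
gripper_force: 0.0
```

```bash
python3 -c "
from h import *
print(r.get_state()['tcp_pos'])
go((.588,.30,.12,-6.7,80))"
```

```text
[0.42303116 0.45641783 0.18821216]
[0.729, 0.543, 0.273, np.float64(-0.002), 80]
```

{"method": "step_arm", "body": {"plan": [[0.73, 0.54, 0.27, 0, 80], [0.73, 0.54, 0.27, 0, 80], [0.73, 0.54, 0.27, 0, 80], [0.73, 0.54, 0.27, 0, 80], [0.73, 0.54, 0.27, 0, 80], [0.73, 0.54, 0.27, 0, 80], [0.73, 0.54, 0.27, 0, 80]]}}

```text
time_s: 1.23
tcp_pos: [0.5884, 0.2992, 0.1177]
eef_rot: [179.8, 0.2, -7.0]
contact_force: [-0.5, 0.5, -0.5]
gripper_width: 0.0801
gripper_force: 0.0
```

```bash
cat > wf.py <<'E'
import sys
from h import *
x,y,a=map(float,sys.argv[1:4]); fl=len(sys.argv)>4 and sys.argv[4]=='1'
s=r.get_state(); im=eyes.capture("wrist"); c=cam("wrist",s)
p,e=fit([c],[im],x,y,a,flip=fl); print("tcp",s["tcp_pos"],s["eef_rot"],"lid",p,"err",e)
k=np.radians(p[2]); pin=p[:2]+.048*np.array([np.cos(k),np.sin(k)]); print("pins",pin)
o=im[:,:,::-1].copy(); m=(sil(c,*p,flip=fl)>.5).astype(np.uint8)
cv2.drawContours(o,cv2.findContours(m,0,2)[0],-1,(255,0,255),1); cv2.imwrite(f"pics/w{s['time_s']:.2f}.png",o); print(f"pics/w{s['time_s']:.2f}.png")
print("down:"); go((*pin,.05,p[2],80),(*pin,.003,p[2],80))
E
python3 wf.py .54 .306 -6.7
```

```text
tcp [0.58837666 0.29918152 0.11772564] [ 1.79798657e+02  1.60880200e-01 -6.99487885e+00] lid [ 0.53899482  0.3062186  -5.86378963] err 0.0944798992486097
pins [0.58674366 0.30131474]
pics/w1.23.png
down:
[-0.002, -0.002, 0.275, np.float64(-0.018), 80]
[-0.002, -0.002, 0.463, np.float64(-0.018), 80]
```

View pics/w1.23.png

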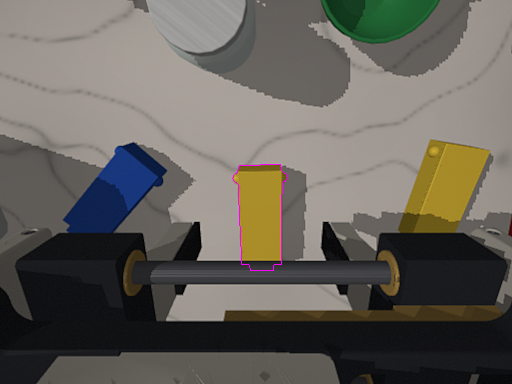

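The wrist view has lid C outlined correctly, with its pins at (237,178) and (284,178). I descend to them.

{"method": "step_arm", "body": {"plan": [[0, 0, 0.3, -0.02, 80], [0, 0, 0.3, -0.02, 80], [0, 0, 0.4, -0.02, 80], [0, 0, 0.455, -0.02, 80], [0, 0, 0.455, -0.02, 80], [0, 0, 0.455, -0.02, 55], [0, 0, 0.455, -0.02, 55], [0, 0, 0.455, -0.02, 55], [0, 0, 0.455, -0.02, 55], [0, 0, 0.455, -0.02, 55], [0, 0, 0.455, -0.02, 55]], "newtons": 5}}

```text
time_s: 2.2
tcp_pos: [0.5869, 0.3042, 0.0079]
eef_rot: [-179.9, -0.0, -5.5]
contact_force: [0.3, 0.3, 0.2]
gripper_width: 0.0556
gripper_force: 0.0
```

Run:
```python
from h import *
s=r.get_state();print(s["tcp_pos"],s["gripper_width"],s["gripper_force"])
a=eyes.capture("wrist");b=eyes.capture("side")
cv2.imwrite("pics/g1.png",np.vstack([a[130:384][:,:,::-1],cv2.resize(b[130:200,150:280][:,:,::-1],(512,276),interpolation=cv2.INTER_CUBIC)]))
```

```text
[0.58687599 0.30420724 0.00787664] 0.05561339539959327 0.0
```

View pics/g1.png

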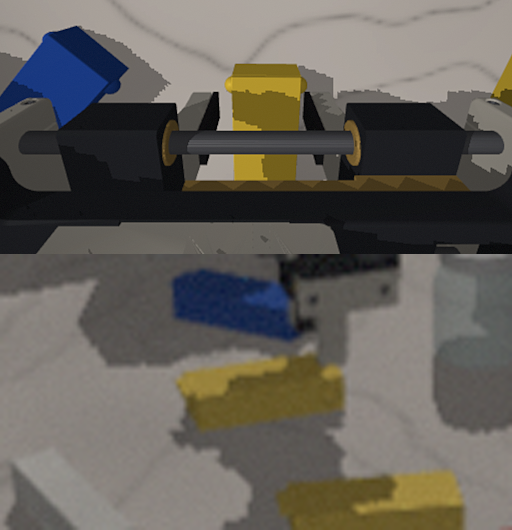

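Run:
```python
from h import *
s=r.get_state();c=cam("wrist",s)
print(s["tcp_pos"],s["eef_rot"])
for uv in((230,214),(304,214)): print(ray(c,uv,.015))
# where should fingertips/pads at 55.6mm be seen?
R=Ro.from_euler("xyz",s["eef_rot"],degrees=True)
for w in(.0278,.0328,.044):
  for sy in(1,-1):
    print(w,sy,proj(c,R.apply([[.0095,sy*w,0],[-.0095,sy*w,0],[.0095,sy*w,-.019]])+s["tcp_pos"]).round(0).tolist())
```

```text
[0.58672977 0.30400767 0.00744961] [-1.79972105e+02 -2.31524326e-02 -5.53878907e+00]
[0.58928893 0.32816107 0.015     ]
[0.58383385 0.27134357 0.015     ]
0.0278 1 [[297.0, 199.0], [296.0, 221.0], [300.0, 209.0]]
0.0278 -1 [[226.0, 199.0], [227.0, 221.0], [223.0, 209.0]]
0.0328 1 [[303.0, 199.0], [302.0, 221.0], [307.0, 209.0]]
0.0328 -1 [[220.0, 199.0], [221.0, 221.0], [216.0, 209.0]]
0.044 1 [[317.0, 199.0], [316.0, 221.0], [323.0, 209.0]]
0.044 -1 [[206.0, 199.0], [207.0, 221.0], [200.0, 209.0]]
```

Run:
```python
from h import *
m=eyes.camera_model("wrist");H=m["hand_eye"];f=192/np.tan(np.radians(m["fov_y"]/2))
for w,uv in((.0278,(303,222)),(.0278,(218,222)),(.04,(322,222)),(.04,(200,222)),(.0278,(205,293)),(.04,(178,293))):
    d=H[:3,:3]@np.array([(uv[0]-m["cx"])/f,-(uv[1]-m["cy"])/f,-1]);o=H[:3,3]
    t=(np.sign(uv[0]-260)*w-o[1])/d[1];print(w,uv,(o+t*d).round(4))
a=cv2.imread("pics/g1.png");cv2.imwrite("pics/g2.png",cv2.resize(a[50:200,170:350],None,fx=4,fy=4,interpolation=cv2.INTER_CUBIC))
```

```text
0.0278 (303, 222) [ 0.006   0.0278 -0.0338]
0.0278 (218, 222) [ 0.0098 -0.0278 -0.0418]
0.04 (322, 222) [ 0.0071  0.04   -0.036 ]
0.04 (200, 222) [ 0.0084 -0.04   -0.039 ]
0.0278 (205, 293) [-0.0063 -0.0278 -0.0883]
0.04 (178, 293) [-0.004  -0.04   -0.0911]
```

View pics/g2.png

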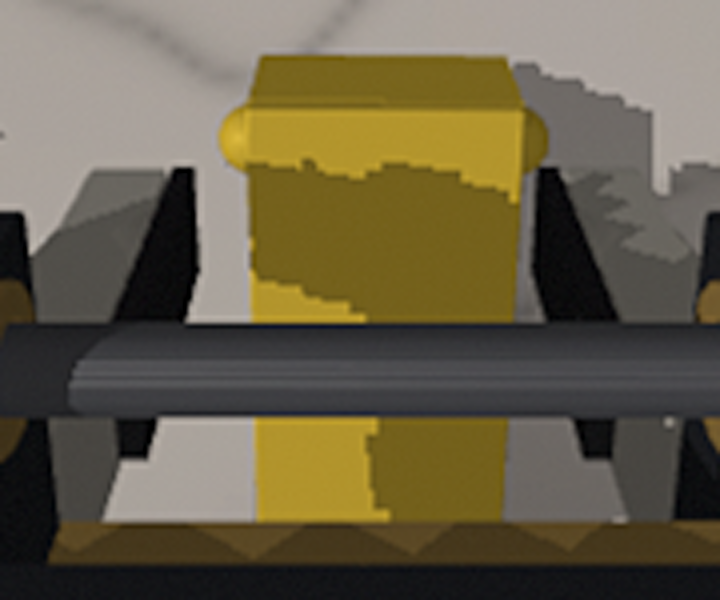

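Run:
```python
from h import *
s=r.get_state();c=cam("side")
R=Ro.from_euler("xyz",s["eef_rot"],degrees=True)
for z in(0,-.02,-.037,-.06):
  print(z,proj(c,R.apply([[sx*.0095,sy*.0278,z] for sy in(1,-1) for sx in(1,-1)])+s["tcp_pos"]).round(0).tolist())
print(fit([c,cam("scene")],[eyes.capture("side"),eyes.capture("scene")],.54,.306,-6))
b=eyes.capture("side");cv2.imwrite("pics/s2.png",cv2.resize(b[100:190,180:290][:,:,::-1],None,fx=6,fy=6,interpolation=cv2.INTER_CUBIC))
```

```text
0 [[235.0, 167.0], [230.0, 168.0], [230.0, 160.0], [225.0, 161.0]]
-0.02 [[235.0, 161.0], [229.0, 162.0], [230.0, 154.0], [224.0, 155.0]]
-0.037 [[235.0, 156.0], [229.0, 157.0], [230.0, 150.0], [224.0, 150.0]]
-0.06 [[235.0, 150.0], [229.0, 151.0], [230.0, 143.0], [224.0, 144.0]]
(array([ 0.54126243,  0.30853407, -9.36683359]), np.float64(1.1287550776583035))
```

View pics/s2.png

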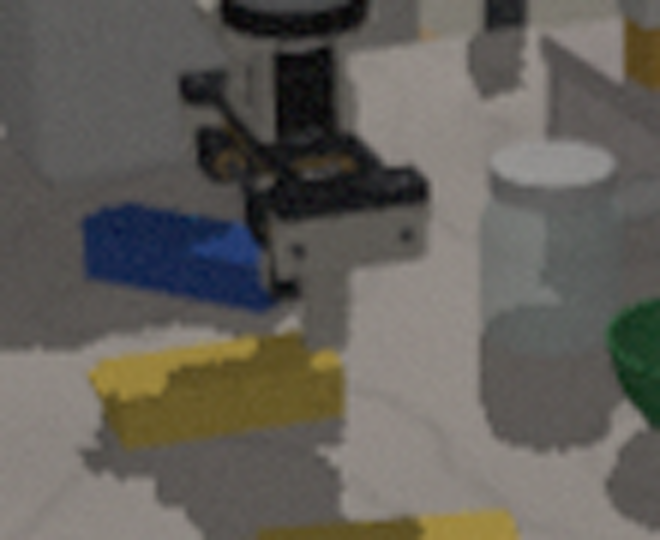

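The side view shows the near fingertip ending at (325,350), just above the lid's top. The open fingertips are therefore about 37 mm above the reported TCP, and the pinch closed in the air. I open, lower with care and watch the force.

{"method": "step_arm", "body": {"plan": [[0, 0.014, 0, 0, 80], [0, 0.014, 0, 0, 80], [0, 0.014, 0, 0, 80], [0, 0.014, 0, 0, 80], [0, 0.014, 0.03, 0, 80], [0, 0.014, 0.06, 0, 80], [0, 0.014, 0.06, 0, 80], [0, 0.014, 0.06, 0, 80]]}}

```text
time_s: 3.12
tcp_pos: [0.5856, 0.2999, -0.0092]
eef_rot: [179.9, 0.1, -5.5]
contact_force: [-0.3, -0.7, -0.1]
gripper_width: 0.0799
gripper_force: 0.0
```

Run:
```python
from h import *
s=r.get_state();c=cam("wrist",s);print(s["tcp_pos"],s["eef_rot"],s["contact_force"])
b=eyes.capture("side");a=eyes.capture("wrist")
cv2.imwrite("pics/s3.png",np.hstack([cv2.resize(b[110:190,190:270][:,:,::-1],(400,400),interpolation=cv2.INTER_CUBIC),cv2.resize(a[180:280,210:310][:,:,::-1],(400,400),interpolation=cv2.INTER_CUBIC)]))
m=(yellow(a)>0)
m[:, :150]=0;m[:,330:]=0
ys,xs=np.nonzero(m)
for v in range(195,262,4):
    q=xs[ys==v]; print(v,(q.min(),q.max()) if len(q) else None,end=' ')
```

```text
[ 0.58563014  0.29992619 -0.00915173] [ 1.79917447e+02  7.92995456e-02 -5.53756954e+00] [-0.27699723 -0.72518648 -0.10251627]
195 None 199 None 203 (np.int64(227), np.int64(294)) 207 (np.int64(226), np.int64(295)) 211 (np.int64(224), np.int64(296)) 215 (np.int64(221), np.int64(299)) 219 (np.int64(217), np.int64(303)) 223 (np.int64(216), np.int64(304)) 227 (np.int64(217), np.int64(304)) 231 (np.int64(221), np.int64(301)) 235 (np.int64(224), np.int64(297)) 239 (np.int64(224), np.int64(297)) 243 (np.int64(224), np.int64(296)) 247 (np.int64(224), np.int64(296)) 251 (np.int64(224), np.int64(296)) 255 (np.int64(224), np.int64(296)) 259 (np.int64(225), np.int64(296))
```

View pics/s3.png

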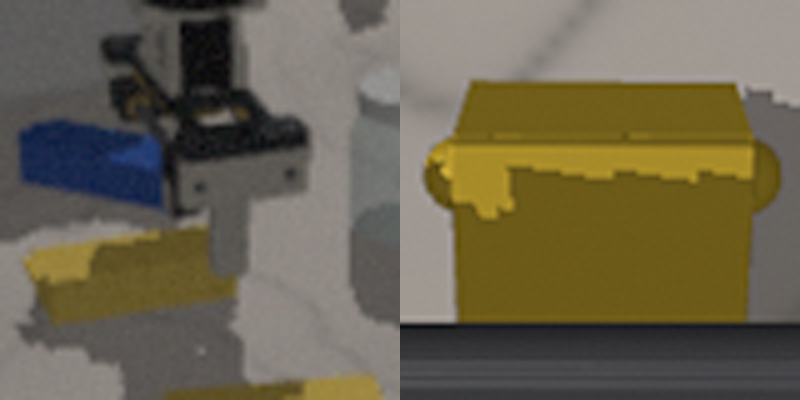

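Run:
```python
from h import *
s=r.get_state();c=cam("side")
R=Ro.from_euler("xyz",s["eef_rot"],degrees=True)
for z in(0,-.02,-.037,-.066,-.09):
  print(z,((proj(c,R.apply([[sx*.0095,w,z] for w in (.04,.065) for sx in(1,-1)])+s["tcp_pos"])-[190,110])*5).round(0).tolist())
p=s["tcp_pos"]; print("lid pins crop", ((proj(c,[[.5866,.2998-.032,.015],[.5866,.2998-.025,.03]])-[190,110])*5).round())
```

```text
0 [[235.0, 318.0], [206.0, 323.0], [248.0, 335.0], [218.0, 340.0]]
-0.02 [[234.0, 290.0], [206.0, 294.0], [247.0, 307.0], [218.0, 312.0]]
-0.037 [[234.0, 265.0], [205.0, 270.0], [246.0, 282.0], [217.0, 287.0]]
-0.066 [[233.0, 223.0], [203.0, 228.0], [245.0, 239.0], [216.0, 244.0]]
-0.09 [[232.0, 187.0], [202.0, 192.0], [244.0, 203.0], [214.0, 208.0]]
lid pins crop [[222. 281.]
 [217. 256.]]
```

{"method": "step_arm", "body": {"plan": [[0.004, 0, 0.04, 0, 80], [0.004, 0, 0.07, 0, 80], [0.004, 0, 0.088, 0, 80], [0.004, 0, 0.088, 0, 80], [0.004, 0, 0.088, 0, 55], [0.004, 0, 0.088, 0, 55], [0.004, 0, 0.088, 0, 55], [0.004, 0, 0.088, 0, 55], [0.004, 0, 0.088, 0, 55]], "newtons": 5}}

```text
time_s: 3.97
tcp_pos: [0.5875, 0.3006, -0.0296]
eef_rot: [-180.0, -0.0, -5.5]
contact_force: [0.5, 0.2, -0.5]
gripper_width: 0.0627
gripper_force: 5.0
```

{"method": "step_arm", "body": {"plan": [[0, 0, -0.06, 0, 55], [0, 0, -0.13, 0, 55], [0, 0, -0.2, 0, 55], [0, 0, -0.27, 0, 55], [0, 0, -0.34, 0, 55], [0, 0, -0.41, 0, 55], [0, 0, -0.48, 0, 55], [0, 0, -0.5, 0, 55], [0, 0, -0.5, 0, 55], [0, 0, -0.5, 0, 55], [0, 0, -0.5, 0, 55], [0, 0, -0.5, 0, 55]]}}

```text
time_s: 4.97
tcp_pos: [0.5863, 0.2997, 0.0934]
eef_rot: [179.9, 0.1, -5.5]
contact_force: [-0.6, 0.3, -2.4]
gripper_width: 0.0628
gripper_force: 5.0
```

Run:
```python
from h import *
s=r.get_state();print(s["tcp_pos"],s["gripper_width"],s["gripper_force"])
b=eyes.capture("side");a=eyes.capture("wrist")
cv2.imwrite("pics/s4.png",np.hstack([cv2.resize(b[90:190,180:280][:,:,::-1],(400,400),interpolation=cv2.INTER_CUBIC),cv2.resize(a[130:330,160:360][:,:,::-1],(400,400),interpolation=cv2.INTER_CUBIC)]))
```

```text
[0.58627914 0.29971804 0.09336312] 0.06284548317713336 4.999969527125359
```

View pics/s4.png

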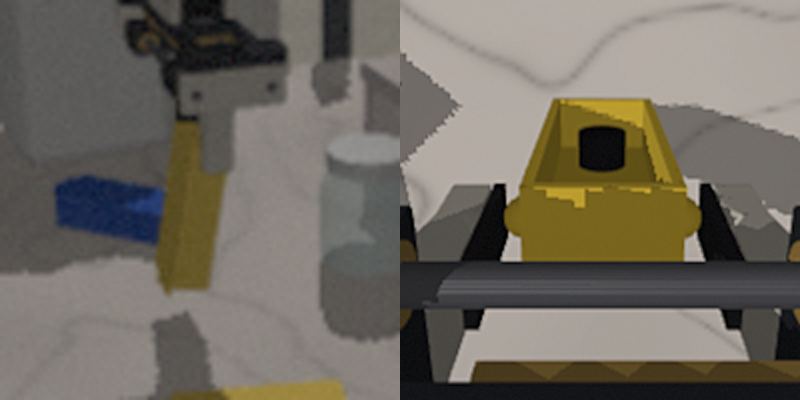

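Lid C hangs tab down with its hollow toward +x. In the right half the black boss shows at about (600,147), so this lid is good. Now I swing it over along an arc with the tab on the counter.

{"method": "step_arm", "body": {"plan": [[0, 0, 0.04, 0, 55], [-0.012, 0, 0.072, 0, 55], [-0.036, 0, 0.082, 0, 55], [-0.064, 0, 0.086, 0, 55], [-0.096, 0, 0.086, 0, 55], [-0.136, 0, 0.092, 0, 55], [-0.18, 0, 0.106, 0, 55], [-0.216, 0, 0.12, 0, 55], [-0.256, 0, 0.138, 0, 55], [-0.292, 0, 0.158, 0, 55], [-0.328, 0, 0.182, 0, 55], [-0.328, 0, 0.182, 0, 55]]}}

```text
time_s: 6.07
tcp_pos: [0.5031, 0.3078, 0.0481]
eef_rot: [179.9, 0.1, -5.5]
contact_force: [-1.7, 0.0, -0.7]
gripper_width: 0.0632
gripper_force: 5.0
```

```bash
cat > al.py <<'E'
from h import *
s=r.get_state(); w=s["eef_rot"][2]; pin=s["tcp_pos"]+[0,0,.0446]
print(s["tcp_pos"],s["gripper_width"],s["gripper_force"],s["contact_force"])
cs=[cam("side"),cam("wrist",s)];ms=[yellow(eyes.capture(n)) for n in("side","wrist")]
res=[]
for al in range(-30,100,6):
    # x axis: alpha=0 up; tab (-x) swings to +world x
    R=Ro.from_euler("z",w,degrees=True)*Ro.from_euler("y",-90-al,degrees=True)
    e=[]
    for c,m in zip(cs,ms):
        k=np.zeros((384,512),np.uint8)
        for p in PT: cv2.fillConvexPoly(k,cv2.convexHull(np.round(proj(c,R.apply(p-[.048,0,0])+pin)).astype(np.int32)),1)
        n=cv2.dilate(k,np.ones((21,21)))
        e.append(((k>0)&(m>0)).sum()/(((k>0)|((m>0)&(n>0))).sum()))
    res.append((round(e[0]+e[1],2),al,round(e[0],2),round(e[1],2)))
print(sorted(res)[::-1][:5])
E
python3 al.py
```

```text
[0.50314821 0.30776276 0.04810244] 0.06315097442509623 5.000106766819954 [-1.6710254   0.02557434 -0.72675662]
[(np.float64(1.48), 48, np.float64(0.62), np.float64(0.86)), (np.float64(1.44), 42, np.float64(0.56), np.float64(0.88)), (np.float64(1.31), 54, np.float64(0.51), np.float64(0.8)), (np.float64(1.22), 36, np.float64(0.39), np.float64(0.83)), (np.float64(1.12), 60, np.float64(0.37), np.float64(0.75))]
```

{"method": "step_arm", "body": {"plan": [[-0.032, 0, 0.028, 0, 55], [-0.06, 0, 0.056, 0, 55], [-0.088, 0, 0.09, 0, 55], [-0.11, 0, 0.122, 0, 55], [-0.132, 0, 0.158, 0, 55], [-0.148, 0, 0.192, 0, 55], [-0.156, 0, 0.22, 0, 55], [-0.166, 0, 0.246, 0, 55], [-0.172, 0, 0.278, 0, 55], [-0.178, 0, 0.3, 0, 55], [-0.178, 0, 0.306, 0, 55], [-0.178, 0, 0.306, 0, 55]]}}

```text
time_s: 7.17
tcp_pos: [0.4612, 0.3124, -0.0274]
eef_rot: [180.0, 0.0, -5.5]
contact_force: [-0.2, 0.2, -1.2]
gripper_width: 0.0627
gripper_force: 5.0
```

```bash
python3 al.py
```

```text
[ 0.4612132   0.31239038 -0.02736088] 0.06266849154817539 4.999962821602821 [-0.22593299  0.22454493 -1.20634042]
[(np.float64(1.43), 90, np.float64(0.59), np.float64(0.85)), (np.float64(1.4), 84, np.float64(0.53), np.float64(0.86)), (np.float64(1.31), 96, np.float64(0.51), np.float64(0.8)), (np.float64(1.3), 78, np.float64(0.46), np.float64(0.84)), (np.float64(1.14), 72, np.float64(0.33), np.float64(0.8))]
```

{"method": "step_arm", "body": {"plan": [[0, 0, 0.006, 0, 55], [0, 0, 0.006, 0, 80], [0, 0, 0.006, 0, 80], [0, 0, 0.006, 0, 80], [0, 0, -0.06, 0, 80], [0, 0, -0.2, 0, 80], [0, 0, -0.35, 0, 80], [0, 0, -0.44, 0, 80], [0, 0, -0.44, 0, 80], [0, 0, -0.44, 0, 80], [0, 0, -0.44, 0, 80]]}}

```text
time_s: 8.18
tcp_pos: [0.4611, 0.3123, 0.0829]
eef_rot: [-180.0, 0.0, -5.6]
contact_force: [-0.2, 0.6, -1.0]
gripper_width: 0.08
gripper_force: 0.0
```

Run:
```python
from h import *
c=cam("side");d=cam("scene")
ims=[eyes.capture("side"),eyes.capture("scene")]
print(fit([c,d],ims,.51,.31,174,flip=True),fit([c],ims[:1],.51,.31,174,flip=True))
go((.5866,.0764,.08,-15.8,80))
```

```text
(array([  0.50925212,   0.30902478, 175.04131709]), np.float64(0.25705096426336177)) (array([  0.51091476,   0.31207219, 175.1195874 ]), np.float64(0.12092551815735207))
[0.592, 0.889, 0.009, np.float64(0.171), 80]
```

{"method": "step_arm", "body": {"plan": [[0.59, 0.89, 0, 0.17, 80], [0.59, 0.89, 0, 0.17, 80], [0.59, 0.89, 0, 0.17, 80], [0.59, 0.89, 0, 0.17, 80], [0.59, 0.89, 0, 0.17, 80], [0.59, 0.89, 0, 0.17, 80], [0.59, 0.89, 0, 0.17, 80], [0.59, 0.89, 0, 0.17, 80], [0.59, 0.89, 0, 0.17, 80], [0.59, 0.89, 0, 0.17, 80], [0.59, 0.89, 0, 0.17, 80]]}}

```text
time_s: 9.2
tcp_pos: [0.5861, 0.0775, 0.0825]
eef_rot: [180.0, 0.0, -15.7]
contact_force: [-0.3, 0.1, -0.5]
gripper_width: 0.0802
gripper_force: 0.0
```

```bash
sed -i 's/(\*pin,.05,p\[2\],80),(\*pin,.003,p\[2\],80)/(*pin,-.03,p[2],80)/' wf.py; python3 wf.py .54 .0894 -15.8
```

```text
tcp [0.58614693 0.07753895 0.08248955] [ 1.79969270e+02  4.35902182e-02 -1.56799103e+01] lid [  0.53962989   0.09039166 -16.37628947] err 0.25010989010989004
pins [0.58568257 0.07685832]
pics/w9.20.png
down:
[-0.001, 0.004, 0.451, np.float64(0.012), 80]
```

{"method": "step_arm", "body": {"plan": [[0, 0.003, 0.15, 0.01, 80], [0, 0.003, 0.3, 0.01, 80], [0, 0.003, 0.4, 0.01, 80], [0, 0.003, 0.451, 0.01, 80], [0, 0.003, 0.451, 0.01, 80], [0, 0.003, 0.451, 0.01, 80], [0, 0.003, 0.451, 0.01, 55], [0, 0.003, 0.451, 0.01, 55], [0, 0.003, 0.451, 0.01, 55], [0, 0.003, 0.451, 0.01, 55], [0, 0.003, 0.451, 0.01, 55]], "newtons": 5}}

```text
time_s: 10.17
tcp_pos: [0.5874, 0.0766, -0.0285]
eef_rot: [-179.9, -0.1, -16.3]
contact_force: [-1.1, 1.6, 6.0]
gripper_width: 0.0632
gripper_force: 5.0
```

{"method": "step_arm", "body": {"plan": [[0, 0, -0.06, 0, 55], [0, 0, -0.13, 0, 55], [0, 0, -0.2, 0, 55], [0, 0, -0.27, 0, 55], [0, 0, -0.34, 0, 55], [0, 0, -0.41, 0, 55], [0, 0, -0.48, 0, 55], [0, 0, -0.5, 0, 55], [0, 0, -0.5, 0, 55], [0, 0, -0.5, 0, 55], [0, 0, -0.5, 0, 55], [0, 0, -0.5, 0, 55]]}}

```text
time_s: 11.17
tcp_pos: [0.5854, 0.0758, 0.0937]
eef_rot: [179.9, 0.1, -16.3]
contact_force: [-0.9, -0.5, -2.7]
gripper_width: 0.0631
gripper_force: 5.0
```

```bash
cat > boss.py <<'E'
from h import *
a=eyes.capture("wrist"); n=a[175:225,235:290].max(axis=2)
cv2.imwrite("pics/boss%.2f.png"%r.get_state()["time_s"],a[:,:,::-1])
print("dark px in hollow",(n<45).sum())
for row in a[178:222:6,238:288:8]: print([tuple(int(v) for v in p) for p in row])
E
python3 al.py; python3 boss.py
```

```text
[0.58540027 0.07580555 0.09374908] 0.0631325608171289 4.9999527633190155 [-0.94025522 -0.4826239  -2.65679238]
[(np.float64(1.47), -6, np.float64(0.62), np.float64(0.85)), (np.float64(1.42), -12, np.float64(0.64), np.float64(0.78)), (np.float64(1.28), 0, np.float64(0.48), np.float64(0.8)), (np.float64(1.24), -18, np.float64(0.48), np.float64(0.75)), (np.float64(1.09), -24, np.float64(0.35), np.float64(0.74))]
dark px in hollow 0
[(96, 81, 23), (133, 111, 33), (133, 112, 34), (133, 110, 32), (133, 111, 32), (126, 106, 30), (128, 107, 30)]
[(95, 79, 22), (133, 111, 33), (133, 111, 32), (133, 111, 33), (132, 111, 31), (133, 111, 33), (158, 132, 38)]
[(96, 81, 22), (122, 102, 30), (121, 102, 30), (120, 101, 29), (118, 99, 28), (118, 99, 29), (183, 154, 47)]
[(96, 80, 24), (111, 93, 27), (111, 93, 27), (111, 92, 27), (111, 93, 27), (110, 92, 26), (157, 131, 39)]
[(97, 82, 24), (111, 93, 28), (111, 92, 26), (111, 93, 26), (111, 94, 28), (111, 93, 26), (85, 72, 21)]
[(108, 90, 26), (111, 93, 26), (111, 93, 27), (110, 93, 26), (111, 93, 27), (111, 92, 26), (94, 79, 24)]
[(111, 93, 26), (112, 94, 29), (111, 93, 26), (111, 93, 26), (110, 92, 25), (111, 93, 27), (102, 85, 22)]
[(111, 93, 26), (112, 93, 28), (111, 92, 25), (112, 94, 28), (111, 94, 27), (111, 93, 28), (113, 94, 27)]
```

{"method": "step_arm", "body": {"plan": [[0, 0, 0.04, 0, 55], [-0.012, 0, 0.072, 0, 55], [-0.036, 0, 0.082, 0, 55], [-0.064, 0, 0.086, 0, 55], [-0.096, 0, 0.086, 0, 55], [-0.136, 0, 0.092, 0, 55], [-0.18, 0, 0.106, 0, 55], [-0.216, 0, 0.12, 0, 55], [-0.256, 0, 0.138, 0, 55], [-0.292, 0, 0.158, 0, 55], [-0.328, 0, 0.182, 0, 55], [-0.328, 0, 0.182, 0, 55]]}}

```text
time_s: 12.32
tcp_pos: [0.5052, 0.0991, 0.0485]
eef_rot: [179.9, 0.1, -16.3]
contact_force: [-0.5, 0.4, -1.1]
gripper_width: 0.063
gripper_force: 5.0
```

```bash
python3 al.py
```

```text
[0.50524152 0.09914481 0.04845003] 0.0630428996425712 5.000171363353729 [-0.48304695  0.41791201 -1.14136258]
[(np.float64(1.47), 48, np.float64(0.55), np.float64(0.92)), (np.float64(1.46), 42, np.float64(0.51), np.float64(0.95)), (np.float64(1.29), 54, np.float64(0.45), np.float64(0.85)), (np.float64(1.29), 36, np.float64(0.4), np.float64(0.89)), (np.float64(1.15), 30, np.float64(0.28), np.float64(0.87))]
```

{"method": "step_arm", "body": {"plan": [[-0.032, 0, 0.028, 0, 55], [-0.06, 0, 0.056, 0, 55], [-0.088, 0, 0.09, 0, 55], [-0.11, 0, 0.122, 0, 55], [-0.132, 0, 0.158, 0, 55], [-0.148, 0, 0.192, 0, 55], [-0.156, 0, 0.22, 0, 55], [-0.166, 0, 0.246, 0, 55], [-0.172, 0, 0.278, 0, 55], [-0.178, 0, 0.3, 0, 55], [-0.178, 0, 0.31, 0, 55], [-0.178, 0, 0.31, 0, 55]]}}

```text
time_s: 13.42
tcp_pos: [0.465, 0.1116, -0.0282]
eef_rot: [180.0, 0.0, -16.3]
contact_force: [-1.1, 0.5, -1.1]
gripper_width: 0.0629
gripper_force: 5.0
```

{"method": "step_arm", "body": {"plan": [[0, 0, 0, 0, 55], [0, 0, 0, 0, 80], [0, 0, 0, 0, 80], [0, 0, 0, 0, 80], [0, 0, -0.06, 0, 80], [0, 0, -0.2, 0, 80], [0, 0, -0.35, 0, 80], [0, 0, -0.5, 0, 80], [0, 0, -0.5, 0, 80], [0, 0, -0.5, 0, 80], [0, 0, -0.5, 0, 80]]}}

```text
time_s: 14.33
tcp_pos: [0.465, 0.1117, 0.0975]
eef_rot: [-179.9, -0.0, -16.3]
contact_force: [-0.1, -0.5, -1.3]
gripper_width: 0.0801
gripper_force: 0.0
```

Run:
```python
from h import *
c=cam("side")
print(fit([c],[eyes.capture("side")],.51,.10,164,flip=True))
go((.5757,-.2848,.09,6.6,80))
```

```text
(array([5.11976457e-01, 1.02410750e-01, 1.63633785e+02]), np.float64(0.09921516129878992))
[0.873, 1.396, 0.027, np.float64(-0.383), 80]
```

{"method": "step_arm", "body": {"plan": [[0.44, 0.7, 0, -0.19, 80], [0.44, 0.7, 0, -0.19, 80], [0.44, 0.7, 0, -0.19, 80], [0.44, 0.7, 0, -0.19, 80], [0.44, 0.7, 0, -0.19, 80], [0.44, 0.7, 0, -0.19, 80], [0.44, 0.7, 0, -0.19, 80], [0.44, 0.7, 0, -0.19, 80]]}}

```text
time_s: 15.05
tcp_pos: [0.5204, -0.0878, 0.0958]
eef_rot: [180.0, 0.2, -5.0]
contact_force: [-0.3, -0.8, 0.3]
gripper_width: 0.0798
gripper_force: 0.0
```

```bash
python3 -c "
from h import *
go((.5757,-.2848,.082,6.6,80))"
```

```text
[0.29, 0.766, 0.055, np.float64(-0.194), 80]
```

{"method": "step_arm", "body": {"plan": [[0.29, 0.766, 0.055, -0.194, 80], [0.29, 0.766, 0.055, -0.194, 80], [0.29, 0.766, 0.055, -0.194, 80], [0.29, 0.766, 0.055, -0.194, 80], [0.29, 0.766, 0.055, -0.194, 80], [0.29, 0.766, 0.055, -0.194, 80], [0.29, 0.766, 0.055, -0.194, 80], [0.29, 0.766, 0.055, -0.194, 80], [0.29, 0.766, 0.055, -0.194, 80]]}}

```text
time_s: 15.8
tcp_pos: [0.5771, -0.2824, 0.0833]
eef_rot: [-180.0, 0.0, 6.8]
contact_force: [-0.8, 1.0, 0.4]
gripper_width: 0.08
gripper_force: 0.0
```

```bash
python3 wf.py .528 -.29 6.6
```

```text
tcp [ 0.57708012 -0.2823511   0.08333505] [-1.79977912e+02  3.41621654e-02  6.81280132e+00] lid [ 0.52619407 -0.28959854  5.97045012] err 0.2638415834591378
pins [ 0.57393371 -0.2846058 ]
pics/w15.80.png
down:
[-0.014, 0.008, 0.455, np.float64(0.014), 80]
```

{"method": "step_arm", "body": {"plan": [[-0.01, 0.008, 0.15, 0.01, 80], [-0.01, 0.008, 0.3, 0.01, 80], [-0.01, 0.008, 0.4, 0.01, 80], [-0.01, 0.008, 0.455, 0.01, 80], [-0.01, 0.008, 0.455, 0.01, 80], [-0.01, 0.008, 0.455, 0.01, 80], [-0.01, 0.008, 0.455, 0.01, 55], [-0.01, 0.008, 0.455, 0.01, 55], [-0.01, 0.008, 0.455, 0.01, 55], [-0.01, 0.008, 0.455, 0.01, 55], [-0.01, 0.008, 0.455, 0.01, 55]], "newtons": 5}}

```text
time_s: 16.77
tcp_pos: [0.576, -0.2865, -0.0288]
eef_rot: [180.0, -0.1, 6.1]
contact_force: [-0.3, 3.4, 7.0]
gripper_width: 0.0629
gripper_force: 5.0
```

{"method": "step_arm", "body": {"plan": [[0, 0, -0.06, 0, 55], [0, 0, -0.13, 0, 55], [0, 0, -0.2, 0, 55], [0, 0, -0.27, 0, 55], [0, 0, -0.34, 0, 55], [0, 0, -0.41, 0, 55], [0, 0, -0.48, 0, 55], [0, 0, -0.5, 0, 55], [0, 0, -0.5, 0, 55], [0, 0, -0.5, 0, 55], [0, 0, -0.5, 0, 55], [0, 0, -0.5, 0, 55]]}}

```text
time_s: 17.77
tcp_pos: [0.5738, -0.2862, 0.0931]
eef_rot: [-179.9, 0.2, 6.1]
contact_force: [-0.3, 0.3, -2.6]
gripper_width: 0.063
gripper_force: 5.0
```

```bash
python3 al.py; python3 boss.py|head -1
```

```text
[ 0.57378463 -0.28620232  0.09313685] 0.0629945973879082 4.999910295009613 [-0.3140526   0.29404807 -2.566584  ]
[(np.float64(1.59), -6, np.float64(0.81), np.float64(0.78)), (np.float64(1.57), -12, np.float64(0.86), np.float64(0.71)), (np.float64(1.49), -18, np.float64(0.76), np.float64(0.74)), (np.float64(1.44), -24, np.float64(0.67), np.float64(0.76)), (np.float64(1.41), 0, np.float64(0.69), np.float64(0.72))]
dark px in hollow 491
```

A has the boss and B lacks it. Now the same arc for A.

{"method": "step_arm", "body": {"plan": [[0, 0, 0.04, 0, 55], [-0.012, 0, 0.072, 0, 55], [-0.036, 0, 0.082, 0, 55], [-0.064, 0, 0.086, 0, 55], [-0.096, 0, 0.086, 0, 55], [-0.136, 0, 0.092, 0, 55], [-0.18, 0, 0.106, 0, 55], [-0.216, 0, 0.12, 0, 55], [-0.256, 0, 0.138, 0, 55], [-0.292, 0, 0.158, 0, 55], [-0.328, 0, 0.182, 0, 55], [-0.328, 0, 0.182, 0, 55]]}}

```text
time_s: 18.92
tcp_pos: [0.4905, -0.2949, 0.0477]
eef_rot: [-179.9, 0.1, 6.0]
contact_force: [-1.8, 0.1, -0.5]
gripper_width: 0.0634
gripper_force: 5.0
```

```bash
python3 al.py
```

```text
[ 0.49047191 -0.29492221  0.04771377] 0.06342652551849977 4.999816417694092 [-1.80286967  0.1370358  -0.52669375]
[(np.float64(1.51), 42, np.float64(0.62), np.float64(0.89)), (np.float64(1.49), 48, np.float64(0.63), np.float64(0.86)), (np.float64(1.31), 36, np.float64(0.49), np.float64(0.82)), (np.float64(1.27), 54, np.float64(0.47), np.float64(0.8)), (np.float64(1.17), 30, np.float64(0.37), np.float64(0.8))]
```

{"method": "step_arm", "body": {"plan": [[-0.032, 0, 0.028, 0, 55], [-0.06, 0, 0.056, 0, 55], [-0.088, 0, 0.09, 0, 55], [-0.11, 0, 0.122, 0, 55], [-0.132, 0, 0.158, 0, 55], [-0.148, 0, 0.192, 0, 55], [-0.156, 0, 0.22, 0, 55], [-0.166, 0, 0.246, 0, 55], [-0.172, 0, 0.278, 0, 55], [-0.178, 0, 0.3, 0, 55], [-0.178, 0, 0.308, 0, 55], [-0.178, 0, 0.308, 0, 55]]}}

```text
time_s: 20.02
tcp_pos: [0.4489, -0.2998, -0.0282]
eef_rot: [-180.0, 0.1, 6.1]
contact_force: [-0.1, -0.0, -0.7]
gripper_width: 0.0635
gripper_force: 5.0
```

{"method": "step_arm", "body": {"plan": [[0, 0, 0, 0, 55], [0, 0, 0, 0, 80], [0, 0, 0, 0, 80], [0, 0, 0, 0, 80], [0, 0, -0.06, 0, 80], [0, 0, -0.2, 0, 80], [0, 0, -0.35, 0, 80], [0, 0, -0.5, 0, 80], [0, 0, -0.5, 0, 80], [0, 0, -0.5, 0, 80], [0, 0, -0.5, 0, 80]]}}

```text
time_s: 20.93
tcp_pos: [0.4492, -0.2998, 0.0976]
eef_rot: [180.0, -0.1, 6.1]
contact_force: [0.1, -1.0, -1.1]
gripper_width: 0.0803
gripper_force: 0.0
```

Run:
```python
from h import *
c=cam("side");im=eyes.capture("side");sc=eyes.capture("scene")
for g in((.495,-.295,186),(.512,.1024,163.6),(.511,.312,175)): print(fit([c],[im],*g,flip=True))
a=cam("scene")
for g in((.512,.1024,163.6),): print(fit([c,a],[im,sc],*g,flip=True))
cv2.imwrite("pics/all.png",np.vstack([sc[100:260][:,:,::-1],cv2.imread("pics/boss11.17.png")[150:290]]))
# tray: fit from side view rim? red hull in side
h=cv2.cvtColor(sc,cv2.COLOR_RGB2HSV)
red=cv2.inRange(h,(0,150,50),(8,255,255))|cv2.inRange(h,(172,150,50),(180,255,255));red[:145]=0;red[222:]=0
k=max(cv2.findContours(red,0,2)[0],key=cv2.contourArea)
mm=cv2.fillPoly(np.zeros((384,512),np.uint8),[k],1)
B=box([-.1,-.076,0],[.1,.076,.045])
def f(p):
    q=proj(a,Ro.from_euler("z",p[2],degrees=True).apply(B)+[p[0],p[1],0])
    m=cv2.fillConvexPoly(np.zeros((384,512),np.uint8),cv2.convexHull(np.round(q*16).astype(np.int32)),1,shift=4);return (m!=mm).sum()
t=minimize(f,[.548,-.084,3],method="Nelder-Mead",options=dict(initial_simplex=[[.548,-.084,3],[.558,-.084,3],[.548,-.074,3],[.548,-.084,8]]));print("tray",t.x,t.fun,mm.sum())
```

```text
(array([  0.49674202,  -0.29412093, 186.43010221]), np.float64(0.10860071301247771))
(array([5.10197875e-01, 1.01970817e-01, 1.63345270e+02]), np.float64(0.5025608057430622))
(array([  0.51098614,   0.31218488, 175.32530441]), np.float64(0.1213659082171193))
(array([5.08514632e-01, 9.92317661e-02, 1.63725103e+02]), np.float64(0.5706878458236118))[ WARN:0@1.217] global loadsave.cpp:275 findDecoder imread_('pics/boss11.17.png'): can't open/read file: check file path/integrity
Traceback (most recent call last):
TypeError: 'NoneType' object is not subscriptable
```

```bash
ls pics | grep boss
python3 - <<'E'
from h import *
import glob
sc=eyes.capture("scene");a=cam("scene")
w=cv2.imread(sorted(glob.glob("pics/boss11*"))[0])
cv2.imwrite("pics/all.png",np.vstack([sc[100:260][:,:,::-1],w[150:290]]))
for g in((.497,-.294,186.4),(.512,.1024,163.6),(.511,.312,175)): print(fit([a],[sc],*g,flip=True))
h=cv2.cvtColor(sc,cv2.COLOR_RGB2HSV)
red=cv2.inRange(h,(0,150,50),(8,255,255))|cv2.inRange(h,(172,150,50),(180,255,255));red[:145]=0;red[222:]=0
k=max(cv2.findContours(red,0,2)[0],key=cv2.contourArea)
mm=cv2.fillPoly(np.zeros((384,512),np.uint8),[k],1)
B=box([-.1,-.076,0],[.1,.076,.045])
def f(p):
    q=proj(a,Ro.from_euler("z",p[2],degrees=True).apply(B)+[p[0],p[1],0])
    m=cv2.fillConvexPoly(np.zeros((384,512),np.uint8),cv2.convexHull(np.round(q*16).astype(np.int32)),1,shift=4);return (m!=mm).sum()
t=minimize(f,[.548,-.084,3],method="Nelder-Mead",options=dict(initial_simplex=[[.548,-.084,3],[.558,-.084,3],[.548,-.074,3],[.548,-.084,8]]));print("tray",t.x,t.fun,mm.sum())
E
```

```text
boss11.32.png
boss17.92.png
(array([  0.49361663,  -0.29665011, 185.67783389]), np.float64(0.11406272582743171))
(array([5.08141252e-01, 9.86817969e-02, 1.63595105e+02]), np.float64(0.05088152908222113))
(array([  0.50794361,   0.30885624, 175.04640356]), np.float64(0.11929876616472565))
tray [ 0.53358829 -0.09070434  0.53339782] 209.0 3942
```

View pics/all.png

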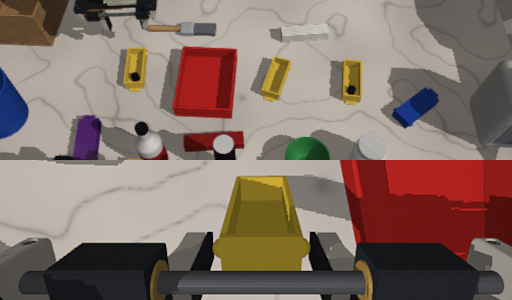

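Both halves agree. In scene, lids A (135,77) and C (351,90) show black bosses, while B (276,78) is bare. The wrist frame also shows B's hollow empty. I refit the tray and move back to B.

Run:
```python
from h import *
B=box([-.1,-.076,0],[.1,.076,.045]);cs=[];ms=[]
for n,roi in(("scene",(140,225,165,245)),("side",(190,265,215,335))):
    im=cv2.imread(f"pics/{n}0.png");h=cv2.cvtColor(im,cv2.COLOR_BGR2HSV)
    red=cv2.inRange(h,(0,130,25),(10,255,255))|cv2.inRange(h,(170,130,25),(180,255,255))
    z=np.zeros_like(red);z[roi[0]:roi[1],roi[2]:roi[3]]=red[roi[0]:roi[1],roi[2]:roi[3]]
    k=max(cv2.findContours(z,0,2)[0],key=cv2.contourArea);mm=cv2.fillPoly(z*0,[k],1);print(n,cv2.boundingRect(k));cs.append(cam(n));ms.append(mm)
def f(p,I=(0,1)):
    e=0
    for i in I:
        q=proj(cs[i],Ro.from_euler("z",p[2],degrees=True).apply(B)+[p[0],p[1],0])
        m=cv2.fillConvexPoly(np.zeros((384,512),np.uint8),cv2.convexHull(np.round(q*16).astype(np.int32)),1,shift=4);e+=(m!=ms[i]).sum()/ms[i].sum()
    return e
for I in((0,),(1,),(0,1)):
    t=minimize(f,[.54,-.087,3],args=(I,),method="Nelder-Mead",options=dict(initial_simplex=[[.54,-.087,3],[.555,-.087,3],[.54,-.074,3],[.54,-.087,9]]));print("tray",I,t.x,t.fun)
go((.510,.100,.098,-16.3,80))
```

```text
scene (172, 147, 65, 71)
side (225, 197, 99, 64)
tray (0,) [ 0.5338613  -0.09101777  0.33442952] 0.0444947209653092
tray (1,) [ 0.53765672 -0.08881274 -0.67075666] 0.05308880308880309
tray (0, 1) [ 0.53475636 -0.09080188  0.2816507 ] 0.10736694192576546
[0.415, -1.563, -0.007, np.float64(0.373), 80]
```

{"method": "step_arm", "body": {"plan": [[0.2, -0.78, 0, 0.373, 80], [0.2, -0.78, 0, 0.373, 80], [0.2, -0.78, 0, 0.373, 80], [0.2, -0.78, 0, 0.373, 80], [0.2, -0.78, 0, 0.373, 80], [0.2, -0.78, 0, 0.373, 80], [0.2, -0.78, 0, 0.373, 80], [0.2, -0.78, 0, 0.373, 80]]}}

```text
time_s: 21.75
tcp_pos: [0.4778, -0.1002, 0.0965]
eef_rot: [180.0, 0.1, -16.1]
contact_force: [-0.1, 0.1, -0.0]
gripper_width: 0.0798
gripper_force: 0.0
```

```bash
python3 -c "
from h import *
go((.510,.1,.05,-16.3,80))"
```

```text
[-0.098, -0.805, 0.186, np.float64(0.003), 80]
```

{"method": "step_arm", "body": {"plan": [[-0.1, -0.805, 0, 0, 80], [-0.1, -0.805, 0, 0, 80], [-0.1, -0.805, 0, 0, 80], [-0.1, -0.805, 0, 0, 80], [-0.1, -0.805, 0, 0, 80], [-0.1, -0.805, 0, 0, 80], [-0.1, -0.805, 0.18, 0, 80], [-0.1, -0.805, 0.18, 0, 80], [-0.1, -0.805, 0.18, 0, 80], [-0.1, -0.805, 0.18, 0, 80]]}}

```text
time_s: 22.58
tcp_pos: [0.5108, 0.0982, 0.0526]
eef_rot: [179.9, 0.0, -16.3]
contact_force: [0.5, 1.0, 0.4]
gripper_width: 0.0801
gripper_force: 0.0
```

```bash
python3 -c "
from h import *
print(fit([cam('side')],[eyes.capture('side')],.51,.1,163.6,flip=True))
go((.510,.1,-.030,-16.3,80))"
```

```text
(array([5.11476760e-01, 1.01388309e-01, 1.63340472e+02]), np.float64(0.09480444584250812))
[-0.007, -0.004, 0.333, np.float64(-0.001), 80]
```

{"method": "step_arm", "body": {"plan": [[0, -0.005, 0.15, 0, 80], [0, -0.005, 0.27, 0, 80], [0, -0.005, 0.328, 0, 80], [0, -0.005, 0.328, 0, 80], [0, -0.005, 0.328, 0, 80], [0, -0.005, 0.328, 0, 45], [0, -0.005, 0.328, 0, 45], [0, -0.005, 0.328, 0, 45], [0, -0.005, 0.328, 0, 45], [0, -0.005, 0.328, 0, 45], [0, -0.005, 0.328, 0, 45], [0, -0.005, 0.328, 0, 45]], "newtons": 25}}

```text
time_s: 23.63
tcp_pos: [0.511, 0.1007, -0.0292]
eef_rot: [-180.0, -0.0, -16.3]
contact_force: [-1.7, -1.1, 6.9]
gripper_width: 0.0498
gripper_force: 25.0
```

{"method": "step_arm", "body": {"plan": [[0, 0, -0.05, 0, 45], [0, 0, -0.12, 0, 45], [0, 0, -0.2, 0, 45], [0, 0, -0.28, 0, 45], [0, 0, -0.36, 0, 45], [0, 0, -0.4, 0, 45], [0, 0, -0.4, 0, 45], [0, 0, -0.4, 0, 45]]}}

```text
time_s: 24.3
tcp_pos: [0.5107, 0.1008, 0.0699]
eef_rot: [-180.0, 0.0, -16.3]
contact_force: [-0.4, 0.5, -2.4]
gripper_width: 0.05
gripper_force: 25.0
```

```bash
python3 -c "
from h import *
s=r.get_state();z=s['tcp_pos'][2]
c=cam('side');im=eyes.capture('side')
print(s['tcp_pos'],s['gripper_width'],s['gripper_force'],[fit([c],[im],.51,.1,163.6,z=q,flip=True) for q in (.113,)])
go((.536,-.089,z,0,45))"
```

```text
[0.51066688 0.10079431 0.06993738] 0.04997202895732583 24.99953269958496 [(array([4.82167940e-01, 1.11205212e-01, 1.68240921e+02]), np.float64(0.6023854461570725))]
[0.312, 0.698, -0.003, np.float64(-0.272), 45]
```

{"method": "step_arm", "body": {"plan": [[0.08, 0.17, 0, -0.07, 45], [0.16, 0.35, 0, -0.14, 45], [0.24, 0.53, 0, -0.2, 45], [0.312, 0.698, 0, -0.272, 45], [0.312, 0.698, 0, -0.272, 45], [0.312, 0.698, 0, -0.272, 45], [0.312, 0.698, 0, -0.272, 45], [0.312, 0.698, 0, -0.272, 45], [0.312, 0.698, 0, -0.272, 45]]}}

```text
time_s: 25.1
tcp_pos: [0.5364, -0.0881, 0.0694]
eef_rot: [180.0, 0.1, 0.1]
contact_force: [0.6, 0.1, -2.3]
gripper_width: 0.0499
gripper_force: 25.0
```

```bash
python3 -c "
from h import *
go((.536,-.089,-.021,0,45))"
```

```text
[-0.001, 0.004, 0.362, np.float64(0.001), 45]
```

{"method": "step_arm", "body": {"plan": [[0, 0.002, 0.1, 0, 45], [0, 0.002, 0.2, 0, 45], [0, 0.002, 0.28, 0, 45], [0, 0.002, 0.33, 0, 45], [0, 0.002, 0.35, 0, 45], [0, 0.002, 0.36, 0, 45], [0, 0.002, 0.366, 0, 45], [0, 0.002, 0.366, 0, 45], [0, 0.002, 0.366, 0, 45]]}}

```text
time_s: 25.85
tcp_pos: [0.5376, -0.0889, -0.0204]
eef_rot: [-180.0, -0.1, 0.1]
contact_force: [-0.2, -0.4, -1.6]
gripper_width: 0.0495
gripper_force: 25.0
```

{"method": "step_arm", "body": {"plan": [[0, 0, 0.006, 0, 45], [0, 0, 0.006, 0, 45], [0, 0, 0.006, 0, 68], [0, 0, 0.006, 0, 68], [0, 0, 0.006, 0, 68], [0, 0, 0.006, 0, 68], [0, 0, -0.1, 0, 68], [0, 0, -0.25, 0, 68], [0, 0, -0.4, 0, 68], [0, 0, -0.55, 0, 68], [0, 0, -0.6, 0, 68]]}}

```text
time_s: 26.77
tcp_pos: [0.5398, -0.0893, 0.1349]
eef_rot: [180.0, -0.5, 0.1]
contact_force: [2.4, 0.7, 0.8]
gripper_width: 0.068
gripper_force: 0.0
```

{"method": "step_arm", "body": {"plan": [[-0.4, 0, 0, 0, 68], [-0.4, 0, 0, 0, 68], [-0.4, 0, 0, 0, 68], [-0.4, 0, 0, 0, 68], [-0.4, 0, 0, 0, 68]]}}

```text
time_s: 27.18
tcp_pos: [0.4366, -0.0893, 0.1296]
eef_rot: [-180.0, -0.1, 0.1]
contact_force: [0.6, 0.6, 1.1]
gripper_width: 0.0678
gripper_force: 0.0
```

```bash
python3 -c "
from h import *
ns=('side','scene')
ims=[eyes.capture(n) for n in ns];cs=[cam(n) for n in ns]
print('scene in tray',fit(cs[1:],ims[1:],.536,-.089,180,z=.021,flip=True))
for n,i,c in zip(ns,ims,cs):
  for g in((.497,-.294,186.4),(.511,.312,175)): print(n,fit([c],[i],*g,flip=True))
d=cv2.imread('pics/scene0.png')[:,:,::-1].astype(int)
df=np.abs(d-ims[1]).max(axis=2)
for n,(u,v) in dict(bottle=(150,245),can=(224,250),bowl=(307,255),jar=(370,252),boxA=(205,241),boxB=(305,132),brush=(180,129)).items(): print(n,np.median(df[v-10:v+10,u-20:u+20]),(df[v-10:v+10,u-20:u+20]>50).mean())
"
```

```text
scene in tray (array([ 5.34299311e-01, -9.05795283e-02,  1.80311428e+02]), np.float64(0.08800517762117072))
side (array([  0.49660292,  -0.2937465 , 186.24938991]), np.float64(0.10982621904483186))
side (array([  0.51045539,   0.3112345 , 174.20511449]), np.float64(0.32252230032474205))
scene (array([  0.49353291,  -0.29675497, 186.05248834]), np.float64(0.11573445102856868))
scene (array([  0.50797204,   0.30874533, 174.87576223]), np.float64(0.12017582851780509))
bottle 8.0 0.0
can 7.0 0.0
bowl 5.0 0.0
jar 8.0 0.0
boxA 6.0 0.0
boxB 9.0 0.0
brush 9.0 0.12375
```

```bash
python3 -c "
from plant import workorder
print(workorder.close_job())"
```

```text
the job is handed in; nothing more can be done
None
```

The job is handed in at about 27 s of the 72 s: all three lids were turned over, the middle one had no boss and is lying flat in the reject tray, the two good lids are underside up on the counter, and the last camera check showed no bystander moved.

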